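# Close up a retained briquette sample

## Robot

A 6-joint arm with a two-finger parallel gripper is mounted at the origin on the work surface. World frame = base frame: x ahead of the robot, y to its left, z up, the work surface at z = 0. Lengths are in m, angles in rad, forces in N, time in s.
With the tool pointing down it reaches from about 0.35 to 0.775 m from the base axis. Payload 5.5 kg.
Tool frame: the origin (TCP) lies at the very end of the fingers, on their centre line; the grasp point (between the pads) lies 19 mm behind it; z points along the fingers, y is the line along which they close (so a half turn about z gives the same grasp; the last joint's range is limited). The gripper opens to 85 mm and grips with 20 to 120 N. Pads are 22 mm wide; open, the fingers measure 114 mm over their backs; the gripper's body (76 mm by 85 mm) begins 54 mm behind the grasp point. The pads swing forward as they close: fully open they stand 13 mm farther back than shut.
Start: joints at [-1.262, 0.313, 0.046, 1.304, 0, 1.431], TCP at [0.249, -0.518, 0.231] pointing down, gripper open.
Joint ranges: [-2.76, 2.76], [-0.86, 1.69], [-1.03, 1.26], [-2.2, 2.34], [-1.47, 1.5], [-3.14, 3.14]. Speed limits (rad/s): [2.57, 2.57, 3.14, 3.14, 3.14, 3.14].

## Interface

Orientations are given as a unit quaternion [w, x, y, z].
In Python, from workcell import get_state, read_camera, hand_in gives the robot as it stands.
- The arm moves only by the tool send_rows, never from a script. Its argument "increments" is a list of rows, each an object of numbers: "dx", "dy", "dz": the shift along the world's x, y, z in units of 25 mm (1.0 is 25 mm); "roll": the turn about the world's z in units of 8 degrees (1.0 is 8 degrees); "claw": the opening, from -1 (shut) to 1 (fully open). In form: [{"dx": .., "dy": .., "dz": .., "roll": .., "claw": ..}, ...]. A call has exactly 5 rows; each row is the pose to reach, as a shift and turn from the pose commanded when the call began; what a row does not reach only later rows make up. A row lasts 1/8 s, in which the tool goes at most 62.5 mm and 10.7 degrees, less where a joint would pass 70% of its speed; a pose out of reach is approached as far as the arm can. A call with a gripper value outside its range is refused whole. The fingers move at their own pace and stop on an object; "grip_force" is the grip in N (left out, the last holds). Time passes only in rows, so rows that repeat a pose let the fingers close, or fill a call up. It gives the time, the measured TCP pose, the force, the opening and the grip force at its end, in the units of the state.
- get_state(): the state, without advancing time (a new reading comes with each control period).
- read_camera(name): name is "scene" or "top" or "wrist"; returns a dict with "image" (420x560x3 uint8, blue, green, red), "fx", "fy", "cx", "cy" (pixels), "world_to_cam" (4x4, takes a point from world to camera coordinates). Camera axes: x right, y up, looking along -z (the intrinsics and any distortion apply to the point x, -y, -z); pixel columns grow to the right and rows downward; lengths in m; the calibration is good to about 2 mm. A picture is of the moment at which its call begins. There is no depth.
- hand_in(): hands the job in; it is judged then, once.
The state is a dict: "clock": time; "joint_pos": joint angles; "qvel": joint speeds; "tau": joint torques, N m; "tcp_pos": TCP position; "orientation": TCP orientation; "wrist_force": force on the tool from outside, world axes, zero at the start; "ft_torque": the same for the moment, N m; "finger_gap": finger opening in m; "grip_force": force on a finger pad.
Only numpy, scipy, OpenCV 4.12 (cv2) and the standard library are available. Lean on these libraries where they do the work, as an engineer would, in place of code of your own. Each camera call takes 0.05 s, during which the arm holds its last target. There are 200 camera calls.

## Task

Put together the retained sample on the round stand, in this order from the bottom up: first set the shallow open tin mouth-up in the middle of the stand, then stand the round briquette upright in the tin, then cover it with the wide cup mouth-down so that the cup's rim rests squarely on the tin's rim, and last put the knobbed weight in the middle on top of the cup to keep it shut. Set each thing down gently and let it go before fetching the next; the square briquette and the narrow cup belong to another sample, so leave them where they are, upright.

Things in the scene. Friction and masses are not known exactly. Their poses are not given: they have to be found in the camera images.
- stand: Round flat stand, fixed to the bench: dark steel disc of 104 mm diameter and 8 mm height with a brown cork disc of 96 mm diameter on it; its flat top is 12 mm above the bench. Origin: centre of its underside; z up.
- tin: Shallow round aluminium tin, open at the top, standing mouth-up, 30 mm high, about 100 g. Wall: 58 mm outer and 52 mm inner diameter; floor 5 mm thick (inside depth 25 mm). A rolled rim of 66 mm outer diameter goes round the top 6 mm; the mouth stays 52 mm wide, so the rim is a flat ring 7 mm wide. Origin: centre of its underside; z up, out of the mouth.
- round_briquette: Pressed aluminium briquette, a plain upright cylinder of 32 mm diameter and 50 mm height with thin dark lines round it, about 90 g. Standing in the tin, its upper 25 mm stand out above the tin's rim. Origin: centre of its underside; z up along its axis.
- cup: Wide steel cup standing mouth-down, 42 mm high, about 100 g. Wall: 58 mm outer and 52 mm inner diameter; its closed flat end, 5 mm thick, is on top (inside depth 37 mm). A rolled rim of 66 mm outer and 52 mm inner diameter goes round the lowest 6 mm, just like the tin's. Origin: centre of the mouth, in the plane of the rim (at the bottom as it stands mouth-down); z up, towards the closed end.
- weight: Brass weight: cylinder of 42 mm diameter and 20 mm height, above it a neck of 12 mm diameter (6 mm high) and a round knob of 20 mm diameter (10 mm high); 36 mm high in all, about 240 g. Origin: centre of its underside; z up.
- square_briquette: Pressed aluminium briquette of another sample, a block 34 by 34 mm and 50 mm high, about 120 g; not to be used or moved. Origin: centre of its underside; z up.
- narrow_cup: Narrow steel cup of another sample, standing mouth-down, 42 mm high, 36 mm wall diameter and 42 mm rim diameter, closed flat end on top; too narrow for the tin, not to be used or moved. Origin: centre of the mouth, at the bottom; z up.
Things that resemble listed ones, but are neither listed nor needed, are in the scene too. What is shaped like the round_briquette but pink, red or turquoise is not meant.

How it is judged:
On the way, in this order (a step that is already met when the one before it is completed fails the run):
1. the shallow tin stands mouth-up on the round stand, let go (horizontal distance between tin and stand below 0.014 m and z of tin in the frame of stand between 0.009 and 0.015 m and angle between tin's own z axis and vertical below 0.1 rad and contact force between the fingers and tin below 0.2 N and linear speed of tin below 0.03 m/s), for 0.2 s.
2. the round briquette stands upright inside the tin, let go (horizontal distance between round_briquette and tin below 0.0125 m and z of round_briquette in the frame of tin between 0.002 and 0.008 m and angle between round_briquette's own z axis and vertical below 0.1 rad and contact force between the fingers and round_briquette below 0.2 N and linear speed of round_briquette below 0.03 m/s), for 0.2 s.
3. the wide cup sits mouth-down on the tin, rim on rim, let go (horizontal distance between cup and tin below 0.007 m and z of cup in the frame of tin between 0.027 and 0.033 m and angle between cup's own z axis and vertical below 0.1 rad and contact force between the fingers and cup below 0.2 N and linear speed of cup below 0.03 m/s), for 0.2 s.
4. the weight stands on the cup, let go (horizontal distance between weight and cup below 0.012 m and z of weight in the frame of cup between 0.039 and 0.045 m and angle between weight's own z axis and vertical below 0.1 rad and contact force between the fingers and weight below 0.2 N and linear speed of weight below 0.03 m/s), for 0.2 s.
At the end, for the whole second after the job is handed in: Tin on the stand within 14 mm of its centre, round briquette on the tin's floor, wide cup on the tin's rim within 7 mm, weight on the cup within 12 mm; heights within 3 mm, upright within 0.1 rad, let go, at rest; square briquette and narrow cup upright, moved under 30 mm (all of step 1 and all of step 2 and all of step 3 and all of step 4 and distance of each of square_briquette, narrow_cup from where it was at the start of the episode below 0.03 m and angle between each of square_briquette, narrow_cup's own z axis and vertical below 0.1 rad); the robot touches nothing.
It fails at once if the square briquette or the narrow cup is moved by more than 30 mm (distance of any of square_briquette, narrow_cup from where it was at the start of the episode above 0.03 m).
It fails at once if a thing is dropped or rammed onto the one below it (more than 60 N between them) (contact force between tin and stand above 60 N or contact force between any of round_briquette, cup and tin above 60 N or contact force between weight and cup above 60 N).
It also fails if it takes over 115 s, if anything falls off the work surface, if the arm or the gripper's body presses on something with over 40 N, if the wrist force passes 120 N, or if a joint passes its speed limit or range.

## Working session

There is one attempt and no reset: what is moved stays moved. The work goes in short steps, Python scripts to look and compute and a tool call to move; the robot and the scene stay as the last step left them, time stands still between calls to the robot, and variables do not carry over. Pictures are saved under pics/ and viewed, at most 14 in all, crops included, and the job is handed in when it is done.

Besides the shell and the picture viewer there is one more tool, called after "Call:" as name([rows], argument=value, ...), one row to a line, values as JSON. send_rows: Moves the arm, as the interface text tells. Its arguments: {"type":"object","properties":{"increments":{"type":"array","items":{"type":"object","properties":{"dx":{"type":"number"},"dy":{"type":"number"},"dz":{"type":"number"},"roll":{"type":"number"},"claw":{"type":"number"}}}},"grip_force":{"type":"number"}},"required":["increments"]}

```bash
mkdir -p pics
cat > h.py <<'E'
import numpy as np, cv2
from workcell import get_state, read_camera, hand_in
def proj(c,p):
    q=c["world_to_cam"]@np.append(p,1); return np.array([c["fx"]*q[0]/-q[2]+c["cx"], c["fy"]*-q[1]/-q[2]+c["cy"]])
def ray(c,u,v):
    M=np.array(c["world_to_cam"]); R=M[:3,:3]; o=-R.T@M[:3,3]
    d=R.T@np.array([(u-c["cx"])/c["fx"],-(v-c["cy"])/c["fy"],-1.]); return o,d/np.linalg.norm(d)
def onz(c,u,v,z):
    o,d=ray(c,u,v); return o+d*(z-o[2])/d[2]
def tri(rs):
    A=sum(np.eye(3)-np.outer(d,d) for o,d in rs); b=sum((np.eye(3)-np.outer(d,d))@o for o,d in rs); return np.linalg.solve(A,b)
E
python3 - <<'E'
from h import *
s=get_state(); print(s["clock"],s["tcp_pos"],s["finger_gap"])
for n in("scene","top","wrist"):
    c=read_camera(n); cv2.imwrite(f"pics/{n}0.png",c["image"]); np.save(f"pics/{n}0.npy",c,allow_pickle=True)
    print(n,[k for k in c],c["fx"],c["cx"],c["cy"],np.round(c["world_to_cam"],3).tolist())
E
```

```text
0.0 [ 0.24931197 -0.51755901  0.23039061] 0.08539490921198083
scene ['image', 'fx', 'fy', 'cx', 'cy', 'world_to_cam'] 507.0081825227735 277.23010890075784 208.62258244926898 [[-0.49, 0.871, 0.023, 0.247], [-0.47, -0.286, 0.835, 0.194], [0.734, 0.398, 0.55, -1.467], [0.0, 0.0, 0.0, 1.0]]
top ['image', 'fx', 'fy', 'cx', 'cy', 'world_to_cam'] 410.2061356957841 279.35612181048504 211.9105726391346 [[-0.003, -1.0, 0.024, -0.012], [0.998, -0.002, 0.058, -0.493], [-0.058, 0.024, 0.998, -0.707], [0.0, 0.0, 0.0, 1.0]]
wrist ['image', 'fx', 'fy', 'cx', 'cy', 'world_to_cam'] 308.30501187540426 280.4131239074515 210.2220504510153 [[0.434, -0.901, -0.003, -0.573], [0.862, 0.416, -0.29, 0.039], [0.262, 0.123, 0.957, -0.38], [0.0, 0.0, 0.0, 1.0]]
```

View pics/top0.png

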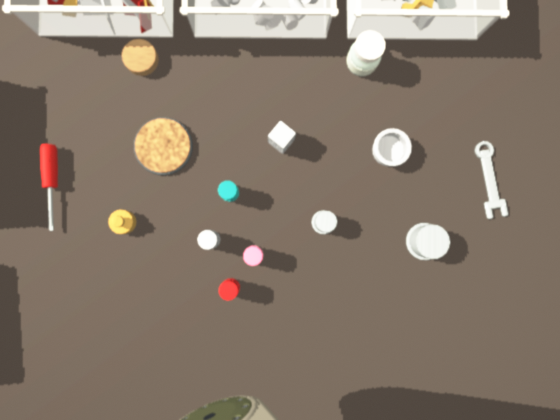

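View pics/scene0.png

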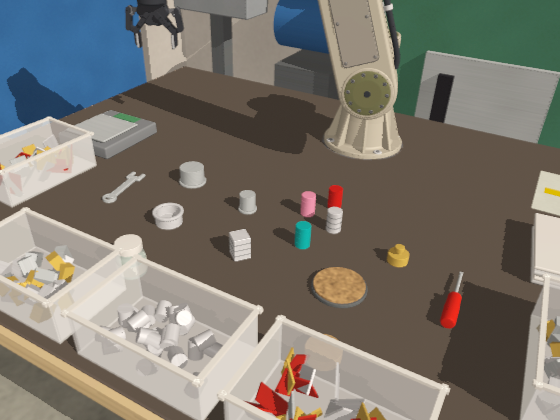

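The top view shows the stand at (162,146), tin (392,148), wide cup (427,241), narrow cup (324,222), striped grey round briquette (208,240), weight (121,222) and square briquette (282,138). The pink, red and turquoise cylinders are decoys. The scene view agrees: tin at (168,216), cup (192,174), briquette (334,220), weight (398,256), stand (339,286).

Run:
```python
from h import *
T=np.load("pics/top0.npy",allow_pickle=True).item();S=np.load("pics/scene0.npy",allow_pickle=True).item()
a=cv2.resize(T["image"][100:310,95:465],None,fx=2.1,fy=2.1,interpolation=cv2.INTER_CUBIC)
cv2.imwrite("pics/tz.png",a)
b=cv2.resize(S["image"][150:310,140:420],None,fx=2.8,fy=2.8,interpolation=cv2.INTER_CUBIC)
cv2.imwrite("pics/sz.png",b)
# first guess
top=dict(stand=((162,146),.012),tin=((392,148),.03),cup=((432,241),.042),rb=((208,239),.05),weight=((121,221),.02),sq=((282,136),.05),nc=((325,221),.042))
for k,((u,v),z) in top.items():
    p=onz(T,u,v,z); print(k,p.round(4), "scene px",proj(S,p).round(1))
W=np.load("pics/wrist0.npy",allow_pickle=True).item(); print(ray(W,280,210),ray(T,280,210)[0],get_state()["orientation"])
```

```text
stand [0.6107 0.1939 0.012 ] scene px [340.9 283.7]
tin [ 0.6039 -0.2103  0.03  ] scene px [169.9 210.7]
cup [ 0.4416 -0.272   0.042 ] scene px [192.6 167.6]
rb [0.4465 0.1061 0.05  ] scene px [335.2 210.7]
weight [0.4778 0.2604 0.02  ] scene px [399.1 253.3]
sq [ 0.6198 -0.0174  0.05  ] scene px [241.3 234.4]
nc [ 0.4761 -0.0899  0.042 ] scene px [248.8 194.7]
(array([ 0.31465197, -0.48569801,  0.37384184]), array([-0.26194491, -0.12189167, -0.95735432])) [0.45167806 0.00396782 0.7345022 ] [-6.51522250e-04  9.74930012e-01  2.22510770e-01 -6.23211761e-05]
```

View pics/tz.png

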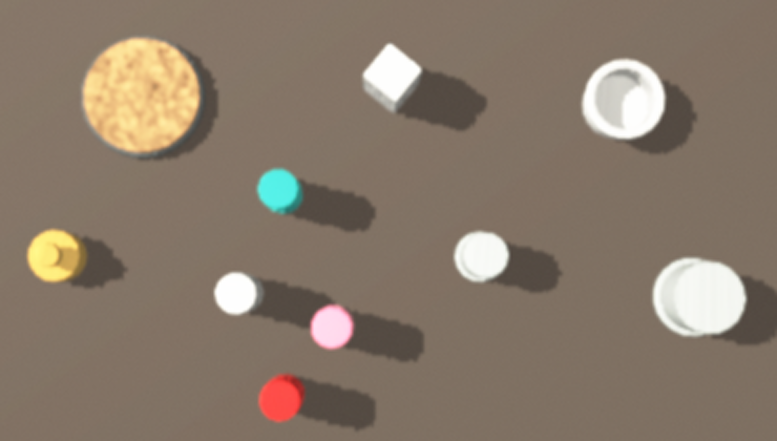

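View pics/sz.png

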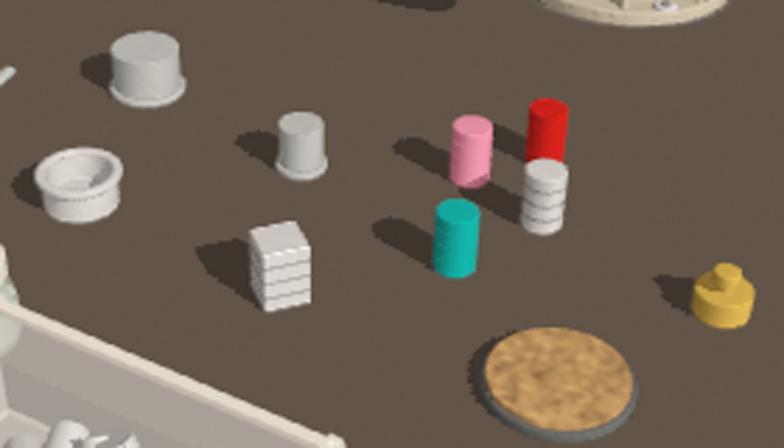

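View wrist.

In the enlarged crops, the tin rim is centred near (392.6,146.2) in the top image. The cup's closed end is at (432.1,241.4), the cork at (162.6,145.2), the briquette top at (207.4,239.5) and the weight at (120.7,221.4). The scene view confirms the tin is mouth-up and the cup mouth-down. Next I move above the tin.

Call:
send_rows([
  {"dx":2,"dy":2,"dz":0,"roll":1,"claw":1},
  {"dx":4,"dy":4,"dz":0,"roll":2,"claw":1},
  {"dx":6,"dy":6,"dz":-0.5,"roll":3,"claw":1},
  {"dx":8,"dy":8,"dz":-1,"roll":3,"claw":1},
  {"dx":11.5,"dy":10,"dz":-1,"roll":3,"claw":1},
])

```text
clock: 0.78
tcp_pos: [0.4777, -0.3056, 0.2087]
orientation: [-0.001, 0.907, 0.42, -0.0]
wrist_force: [0.0, -0.5, 0.1]
finger_gap: 0.0859
grip_force: 0.0
```

Call:
send_rows([
  {"dx":0,"dy":1,"dz":0,"roll":0,"claw":1},
  {"dx":0,"dy":1.5,"dz":0,"roll":0,"claw":1},
  {"dx":0,"dy":1.5,"dz":0,"roll":0,"claw":1},
  {"dx":0,"dy":1.5,"dz":0,"roll":0,"claw":1},
  {"dx":0,"dy":1.5,"dz":0,"roll":0,"claw":1},
])

```text
clock: 1.4
tcp_pos: [0.4767, -0.2716, 0.2096]
orientation: [0.0, 0.908, 0.419, 0.0]
wrist_force: [-0.1, 0.7, -0.6]
finger_gap: 0.0854
grip_force: 0.0
```

```bash
cat >> h.py <<'E'
def snap(n,name):
    c=read_camera(n); cv2.imwrite(f"pics/{name}.png",c["image"]); np.save(f"pics/{name}.npy",c,allow_pickle=True); return c
E
python3 - <<'E'
from h import *
s=get_state(); print(s["clock"],s["tcp_pos"],s["orientation"],s["joint_pos"])
c=snap("wrist","w1"); print(ray(c,280,210)); print(proj(c,np.array([.6039,-.2103,.03])))
print("tcp px",proj(c,np.array(s["tcp_pos"])))
E
```

```text
1.4 [ 0.47674438 -0.27156148  0.20960903] [3.39093978e-04 9.07788534e-01 4.19428008e-01 8.67176422e-05] [-6.64023913e-01  2.68651304e-01 -6.80046883e-02  1.23345775e+00
 -1.55214997e-04  1.61193836e+00]
(array([ 0.5232333 , -0.21510085,  0.35292435]), array([-0.18827759, -0.21904224, -0.95737769]))
[341.91445689  55.48502781]
tcp px [282.7208852  265.71667129]
```

View pics/w1.png

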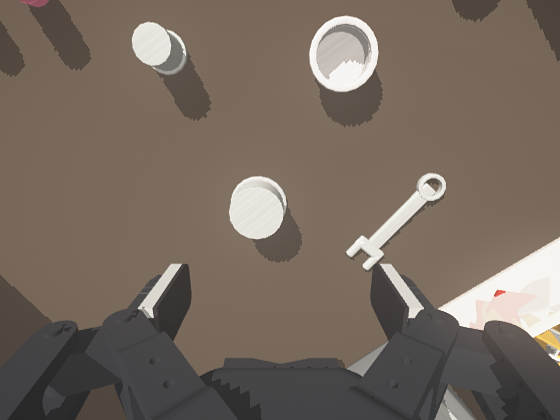

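The wrist view shows the cup end at (257,208), the tin rim at (344,54), the narrow cup at (152,44) and the open fingertips at row 265. I triangulate the tin and cup from wrist and top next.

```bash
cat >> h.py <<'E'
def circ(c,u,v,r0,r1,z=4,p2=20,w=None):
    w=w or int(r1+12); u,v=int(u),int(v); y0,x0=max(v-w,0),max(u-w,0)
    g=cv2.cvtColor(c["image"][y0:v+w,x0:u+w],cv2.COLOR_BGR2GRAY); g=cv2.resize(g,None,fx=z,fy=z,interpolation=cv2.INTER_CUBIC)
    h=cv2.HoughCircles(g,cv2.HOUGH_GRADIENT_ALT,1.5,8,param1=150,param2=.6,minRadius=int(r0*z),maxRadius=int(r1*z))
    return [] if h is None else [(round(float(a/z+x0),1),round(float(b/z+y0),1),round(float(r/z),1)) for a,b,r in h.reshape(-1,h.shape[-1])[:4,:3]]
def load(n): return np.load(f"pics/{n}.npy",allow_pickle=True).item()
E
python3 - <<'E'
from h import *
T=load("top0");W=load("w1")
for n,c,u,v,r0,r1 in(("tin T",T,392,147,14,24),("tin W",W,344,54,20,44),("cup T",T,432,241,14,24),("cup W",W,257,208,20,40),("nc T",T,325,221,8,16),
  ("cork T",T,162,145,22,34),("rb T",T,207,239,7,14),("wt T",T,121,221,7,18)):
    print(n,circ(c,u,v,r0,r1))
def lr(a,b):
    p=tri([ray(T,*a),ray(W,*b)]); print(p.round(4), (proj(T,p)-a).round(1),(proj(W,p)-b).round(1))
lr((392.6,146.2),(344,53.5)); lr((432.1,241.4),(257,208.5))
E
```

```text
tin T [(392.0, 146.6, 19.4)]
tin W [(344.2, 55.5, 28.2), (344.2, 55.5, 35.7)]
cup T [(426.4, 240.6, 20.2)]
cup W [(257.5, 207.4, 30.1), (254.9, 210.8, 25.9)]
nc T [(324.4, 222.6, 12.5)]
cork T [(162.1, 145.5, 27.5)]
rb T [(207.2, 239.2, 9.9)]
wt T [(120.2, 221.8, 12.2)]
[ 0.6059 -0.2103  0.0334] [-0.   0.2] [ 0.4 -0.3]
[ 0.4424 -0.2715  0.0392] [-1.1 -0.9] [-0.1  2.1]
```

Call:
send_rows([
  {"dx":1.5,"dy":0.7,"dz":0,"roll":0,"claw":1},
  {"dx":3.5,"dy":1.7,"dz":-1,"roll":0,"claw":1},
  {"dx":5.1,"dy":2.45,"dz":-2.5,"roll":0,"claw":1},
  {"dx":5.1,"dy":2.45,"dz":-4,"roll":0,"claw":1},
  {"dx":5.1,"dy":2.45,"dz":-4,"roll":0,"claw":1},
])

```text
clock: 2.08
tcp_pos: [0.6024, -0.208, 0.1056]
orientation: [-0.003, 0.907, 0.42, -0.002]
wrist_force: [-0.4, -0.2, 1.0]
finger_gap: 0.0851
grip_force: 0.0
```

Run:
```python
from h import *
s=get_state(); print(s["clock"],s["tcp_pos"],s["qvel"])
c=snap("wrist","w2"); u=proj(c,np.array([.604,-.2103,.03])); print(u, proj(c,s["tcp_pos"]))
a=circ(c,*u,30,75); print(a)
for x in a: print(onz(c,x[0],x[1],.03).round(4))
```

```text
2.075 [ 0.60237497 -0.20801559  0.1056246 ] [-0.01368082 -0.05533599  0.0625171   0.03993715  0.00033921 -0.00030014]
[286.47176987 219.72157139] [282.74255231 265.66591946]
[(289.8, 214.9, 43.0), (287.5, 222.4, 37.3), (297.2, 223.1, 34.6)]
[ 0.6083 -0.209   0.03  ]
[ 0.6032 -0.2124  0.03  ]
[ 0.6084 -0.2175  0.03  ]
```

View pics/w2.png

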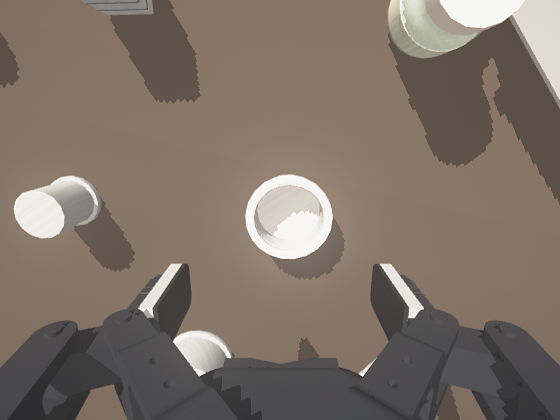

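The tin rim's centre is at (289,217), between the open pads. It is clear of the narrow cup (58,207) and the bottle (420,30), so I descend and grip.

Call:
send_rows([
  {"dx":0.07,"dy":0,"dz":-1,"roll":0,"claw":1},
  {"dx":0.07,"dy":0,"dz":-2.2,"roll":0,"claw":1},
  {"dx":0.07,"dy":0,"dz":-3.2,"roll":0,"claw":1},
  {"dx":0.07,"dy":0,"dz":-3.9,"roll":0,"claw":1},
  {"dx":0.07,"dy":0,"dz":-4.2,"roll":0,"claw":1},
], grip_force=40)

```text
clock: 2.75
tcp_pos: [0.6066, -0.2098, 0.0049]
orientation: [0.0, 0.908, 0.42, 0.0]
wrist_force: [0.2, -0.6, 1.0]
finger_gap: 0.0854
grip_force: 0.0
```

Call:
send_rows([
  {"claw":0.6},
  {"claw":0.4},
  {"claw":0.2},
  {"claw":0.2},
  {"claw":0.2},
])

```text
schema error: expected keys dx, dy, dz, roll, claw
```

Call:
send_rows([
  {"dx":0,"dy":0,"dz":0,"roll":0,"claw":0.6},
  {"dx":0,"dy":0,"dz":0,"roll":0,"claw":0.4},
  {"dx":0,"dy":0,"dz":0,"roll":0,"claw":0.2},
  {"dx":0,"dy":0,"dz":0,"roll":0,"claw":0.2},
  {"dx":0,"dy":0,"dz":0,"roll":0,"claw":0.2},
], grip_force=40)

```text
clock: 3.38
tcp_pos: [0.6071, -0.2096, 0.0061]
orientation: [0.001, 0.907, 0.42, 0.001]
wrist_force: [-1.6, -0.3, 6.1]
finger_gap: 0.0645
grip_force: 43.5
```

Call:
send_rows([
  {"dx":0,"dy":0,"dz":0.4,"roll":0,"claw":0.2},
  {"dx":0,"dy":0,"dz":1.2,"roll":0,"claw":0.2},
  {"dx":0,"dy":0,"dz":2.5,"roll":0,"claw":0.2},
  {"dx":0,"dy":0.5,"dz":4,"roll":0,"claw":0.2},
  {"dx":0,"dy":1.5,"dz":5,"roll":0,"claw":0.2},
])

```text
clock: 4.0
tcp_pos: [0.6074, -0.1723, 0.132]
orientation: [0.001, 0.908, 0.42, 0.001]
wrist_force: [-0.5, 0.6, -0.5]
finger_gap: 0.0645
grip_force: 44.4
```

Call:
send_rows([
  {"dx":-0.4,"dy":2,"dz":0,"roll":0,"claw":0.2},
  {"dx":-0.8,"dy":4,"dz":0,"roll":0,"claw":0.2},
  {"dx":-1.2,"dy":6,"dz":0,"roll":0,"claw":0.2},
  {"dx":-1.6,"dy":8,"dz":0,"roll":0,"claw":0.2},
  {"dx":-2,"dy":10,"dz":0,"roll":0,"claw":0.2},
])

```text
clock: 4.62
tcp_pos: [0.5563, 0.0801, 0.1301]
orientation: [0.0, 0.907, 0.42, 0.001]
wrist_force: [-0.3, -0.0, -0.7]
finger_gap: 0.0644
grip_force: 44.4
```

Call:
send_rows([
  {"dx":0,"dy":1,"dz":0,"roll":0,"claw":0.2},
  {"dx":0,"dy":2,"dz":0,"roll":0,"claw":0.2},
  {"dx":0,"dy":2,"dz":0,"roll":0,"claw":0.2},
  {"dx":0,"dy":2,"dz":0,"roll":0,"claw":0.2},
  {"dx":0,"dy":2,"dz":0,"roll":0,"claw":0.2},
])

```text
clock: 5.25
tcp_pos: [0.5566, 0.1276, 0.1295]
orientation: [0.0, 0.908, 0.42, 0.0]
wrist_force: [-0.4, -0.5, -1.2]
finger_gap: 0.0641
grip_force: 44.4
```

Run:
```python
from h import *
s=get_state(); print(s["clock"],s["tcp_pos"],s["finger_gap"],s["joint_pos"][5])
c=snap("wrist","w3"); T=load("top0")
hsv=cv2.cvtColor(c["image"],cv2.COLOR_BGR2HSV)
u=proj(c,np.array([.611,.194,.012])); print(u)
m=cv2.inRange(hsv,(8,70,110),(30,255,255)); 
cs,_=cv2.findContours(cv2.morphologyEx(m,cv2.MORPH_CLOSE,np.ones((7,7))),cv2.RETR_EXTERNAL,cv2.CHAIN_APPROX_NONE)
for k in sorted(cs,key=cv2.contourArea)[-3:]:
    e=cv2.fitEllipse(cv2.convexHull(k)); print(cv2.contourArea(k),e,onz(c,*e[0],.012).round(4),tri([ray(c,*e[0]),ray(T,162.1,145.5)]).round(4),cv2.boundingRect(k))
```

```text
5.25 [0.55657152 0.12756583 0.1295178 ] 0.06405259642760966 2.3599528014045075
[280.11462653 100.29144802]
5.0 ((336.5633850097656, 148.23944091796875), (3.1631534099578857, 4.565685272216797), 9.217473983764648) [0.6225 0.1349 0.012 ] [0.6007 0.1606 0.1235] (335, 146, 4, 4)
9614.5 ((94.83291625976562, 154.95458984375), (123.39417266845703, 136.78231811523438), 87.2672119140625) [0.4645 0.2616 0.012 ] [0.5713 0.1727 0.2077] (28, 93, 140, 129)
15439.5 ((274.16070556640625, 107.59269714355469), (153.3407745361328, 164.53648376464844), 50.21790313720703) [0.6038 0.1929 0.012 ] [0.6055 0.1905 0.031 ] (198, 27, 161, 155)
```

View pics/w3.png

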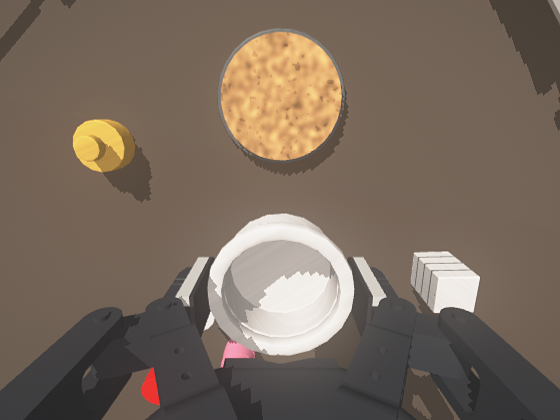

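The tin is held level, with its rim centred at (281,285). The cork is centred at (281.5,95), with the weight at (104,145) and the square briquette at (445,280).

Run:
```python
from h import *
c=load("w3"); T=load("top0")
a=circ(c,281,95,50,75,z=2,w=85); print(a)
for x in [(281.5,95)]+[q[:2] for q in a]: print(onz(c,*x,.012).round(4),tri([ray(c,*x),ray(T,162.1,145.5)]).round(4))
b=circ(c,281,287,40,80,z=2,w=90); print(b)
for x in [(281.3,285)]+[q[:2] for q in b]: print(onz(c,*x,.1295+.0245).round(4))
print(onz(T,162.1,145.5,.012),onz(T,120.2,221.8,.02))
```

```text
[(281.5, 96.2, 63.8)]
[0.6144 0.1963 0.012 ] [ 0.6148  0.1971 -0.0016]
[0.6138 0.1956 0.012 ] [0.614  0.1963 0.0017]
[(281.8, 283.2, 56.6), (281.0, 271.2, 64.6), (279.5, 289.2, 51.5), (279.5, 289.2, 72.6)]
[0.5581 0.1305 0.154 ]
[0.5588 0.1311 0.154 ]
[0.5623 0.1357 0.154 ]
[0.5561 0.1295 0.154 ]
[0.5561 0.1295 0.154 ]
[0.61156026 0.19372843 0.012     ] [0.47643739 0.26178184 0.02      ]
```

Call:
send_rows([
  {"dx":0.6,"dy":0.7,"dz":0,"roll":0,"claw":0.2},
  {"dx":1.4,"dy":1.6,"dz":-0.3,"roll":0,"claw":0.2},
  {"dx":2.2,"dy":2.6,"dz":-1.2,"roll":0,"claw":0.2},
  {"dx":2.22,"dy":2.64,"dz":-2.5,"roll":0,"claw":0.2},
  {"dx":2.22,"dy":2.64,"dz":-3.5,"roll":0,"claw":0.2},
])

```text
clock: 5.92
tcp_pos: [0.6118, 0.194, 0.0403]
orientation: [-0.0, 0.907, 0.42, -0.001]
wrist_force: [-1.2, -0.9, -1.2]
finger_gap: 0.0643
grip_force: 44.4
```

Call:
send_rows([
  {"dx":0,"dy":0,"dz":-0.3,"roll":0,"claw":0.2},
  {"dx":0,"dy":0,"dz":-0.5,"roll":0,"claw":0.2},
  {"dx":0,"dy":0,"dz":-0.65,"roll":0,"claw":0.2},
  {"dx":0,"dy":0,"dz":-0.75,"roll":0,"claw":0.2},
  {"dx":0,"dy":0,"dz":-0.8,"roll":0,"claw":0.2},
])

```text
clock: 6.55
tcp_pos: [0.6123, 0.1945, 0.0224]
orientation: [0.0, 0.907, 0.42, 0.0]
wrist_force: [0.6, 0.9, -2.0]
finger_gap: 0.0647
grip_force: 44.5
```

Call:
send_rows([
  {"dx":0,"dy":0,"dz":-0.05,"roll":0,"claw":0.2},
  {"dx":0,"dy":0,"dz":-0.1,"roll":0,"claw":0.2},
  {"dx":0,"dy":0,"dz":-0.13,"roll":0,"claw":0.2},
  {"dx":0,"dy":0,"dz":-0.16,"roll":0,"claw":0.2},
  {"dx":0,"dy":0,"dz":-0.16,"roll":0,"claw":0.2},
])

```text
clock: 7.18
tcp_pos: [0.6119, 0.1945, 0.0181]
orientation: [0.0, 0.907, 0.42, 0.0]
wrist_force: [0.4, 0.0, 0.6]
finger_gap: 0.0643
grip_force: 44.6
```

Call:
send_rows([
  {"dx":0,"dy":0,"dz":-0.02,"roll":0,"claw":0.2},
  {"dx":0,"dy":0,"dz":-0.04,"roll":0,"claw":0.2},
  {"dx":0,"dy":0,"dz":-0.04,"roll":0,"claw":0.2},
  {"dx":0,"dy":0,"dz":-0.04,"roll":0,"claw":0.2},
  {"dx":0,"dy":0,"dz":-0.04,"roll":0,"claw":0.2},
])

```text
clock: 7.8
tcp_pos: [0.612, 0.1945, 0.0181]
orientation: [0.0, 0.907, 0.42, 0.0]
wrist_force: [-3.7, -1.2, 6.5]
finger_gap: 0.0642
grip_force: 44.9
```

Contact shows as 6.5 N. I release, rise and look.

Call:
send_rows([
  {"dx":0,"dy":0,"dz":0.04,"roll":0,"claw":0.6},
  {"dx":0,"dy":0,"dz":0.04,"roll":0,"claw":0.8},
  {"dx":0,"dy":0,"dz":0.04,"roll":0,"claw":1},
  {"dx":0,"dy":0,"dz":0.04,"roll":0,"claw":1},
  {"dx":0,"dy":0,"dz":0.04,"roll":0,"claw":1},
])

```text
clock: 8.43
tcp_pos: [0.6119, 0.1944, 0.0178]
orientation: [0.0, 0.907, 0.42, -0.0]
wrist_force: [-0.8, 0.4, 0.7]
finger_gap: 0.0855
grip_force: 0.0
```

Call:
send_rows([
  {"dx":0,"dy":0,"dz":0.3,"roll":0,"claw":1},
  {"dx":0,"dy":0,"dz":1,"roll":0,"claw":1},
  {"dx":0,"dy":0,"dz":2.5,"roll":0,"claw":1},
  {"dx":-0.5,"dy":-0.5,"dz":4,"roll":0,"claw":1},
  {"dx":-1,"dy":-1,"dz":5,"roll":0,"claw":1},
])

```text
clock: 9.05
tcp_pos: [0.5879, 0.1695, 0.1466]
orientation: [0.001, 0.907, 0.421, 0.002]
wrist_force: [0.3, 0.8, -0.3]
finger_gap: 0.0853
grip_force: 0.0
```

Call:
send_rows([
  {"dx":-1,"dy":-0.5,"dz":0,"roll":0,"claw":0.6},
  {"dx":-2,"dy":-1,"dz":0,"roll":0,"claw":0.3},
  {"dx":-2,"dy":-1,"dz":0,"roll":0,"claw":0.3},
  {"dx":-2,"dy":-1,"dz":0,"roll":0,"claw":0.3},
  {"dx":-2,"dy":-1,"dz":0,"roll":0,"claw":0.3},
])

```text
clock: 9.68
tcp_pos: [0.5381, 0.1448, 0.1433]
orientation: [0.0, 0.907, 0.42, 0.001]
wrist_force: [-0.1, 0.6, 0.5]
finger_gap: 0.0552
grip_force: 0.0
```

Run:
```python
from h import *
s=get_state(); print(s["clock"],s["tcp_pos"],s["finger_gap"])
c=snap("wrist","w4"); T=snap("top","t4")
u=proj(c,[.612,.195,.042]);t=proj(T,[.612,.195,.042]); print(u,t)
a=circ(c,*u,25,80,z=3);b=circ(T,*t,12,24); print(a,b)
for q in a:print(onz(c,*q[:2],.042).round(4))
for q in b:print("T",onz(T,*q[:2],.042).round(4))
p=proj(c,[.447,.106,.05]); print(p); print(circ(c,*p,10,35,z=4),circ(T,207,239,7,14))
```

```text
9.675 [0.53811696 0.14479647 0.14328263] 0.0552380097478816
[314.05219189  99.05768149] [156.72431576 141.36321745]
[(313.5, 99.5, 61.6), (308.0, 107.0, 54.6), (313.5, 99.5, 44.7), (300.0, 110.5, 49.5)] []
[0.6115 0.195  0.042 ]
[0.605  0.1935 0.042 ]
[0.6115 0.195  0.042 ]
[0.5988 0.1955 0.042 ]
[231.53210526 307.62509994]
[(237.2, 282.5, 11.7)] [(206.9, 240.0, 10.1)]
```

View pics/w4.png

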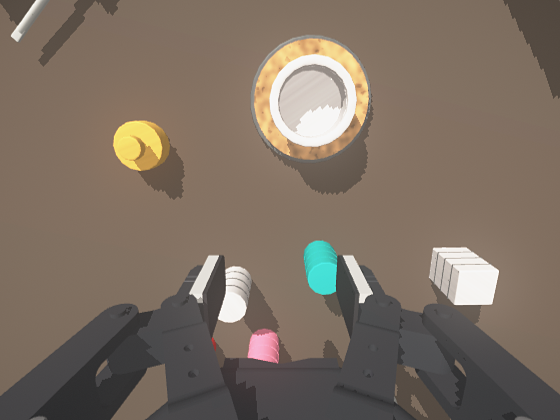

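The tin sits mouth-up in the middle of the stand at (313,99). The striped briquette is at (234,298), next to turquoise (322,268) and pink (263,345). I move above the briquette.

Call:
send_rows([
  {"dx":-1,"dy":-0.5,"dz":0,"roll":0,"claw":0.3},
  {"dx":-2.5,"dy":-1.3,"dz":0,"roll":0,"claw":0.3},
  {"dx":-4,"dy":-2.1,"dz":0,"roll":0,"claw":0.3},
  {"dx":-4.7,"dy":-2.6,"dz":0,"roll":0,"claw":0.3},
  {"dx":-4.7,"dy":-2.6,"dz":0,"roll":0,"claw":0.3},
])

```text
clock: 10.4
tcp_pos: [0.4188, 0.0791, 0.143]
orientation: [-0.0, 0.908, 0.42, -0.0]
wrist_force: [0.8, -0.5, -0.3]
finger_gap: 0.0556
grip_force: 0.0
```

Run:
```python
from h import *
s=get_state(); print(s["clock"],s["tcp_pos"],s["finger_gap"])
c=snap("wrist","w5"); T=load("t4")
p=proj(c,[.4465,.1065,.05]); print(p); a=circ(c,*p,10,40,z=4);print(a,onz(T,207.1,239.6,.05))
for q in a:print(onz(c,*q[:2],.05).round(4),tri([ray(c,*q[:2]),ray(T,207.1,239.6)]).round(4))
```

```text
10.4 [0.41876031 0.07911777 0.14295271] 0.05556264669959929
[286.55452731 163.77817854]
[(283.9, 163.5, 20.8)] [0.44548905 0.10755918 0.05      ]
[0.4451 0.108  0.05  ] [0.4452 0.1078 0.049 ]
```

View pics/w5.png

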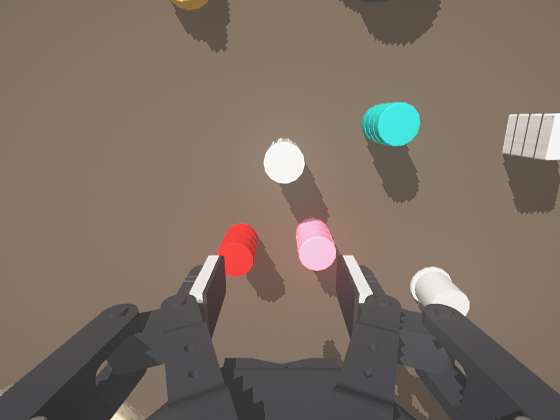

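The briquette's top is centred at (284,163), which gives (0.445, 0.108) and height 49 mm. The decoys stay clear of both fingers.

Call:
send_rows([
  {"dx":0.6,"dy":0.6,"dz":0,"roll":0,"claw":0.3},
  {"dx":1.06,"dy":1.15,"dz":-0.5,"roll":0,"claw":0.3},
  {"dx":1.06,"dy":1.15,"dz":-2,"roll":0,"claw":0.3},
  {"dx":1.06,"dy":1.15,"dz":-3.6,"roll":0,"claw":0.3},
  {"dx":1.06,"dy":1.15,"dz":-4.56,"roll":0,"claw":0.3},
])

```text
clock: 11.08
tcp_pos: [0.4452, 0.109, 0.026]
orientation: [-0.001, 0.907, 0.421, -0.001]
wrist_force: [0.7, 0.1, 0.6]
finger_gap: 0.0558
grip_force: 0.0
```

Call:
send_rows([
  {"dx":0,"dy":0,"dz":0,"roll":0,"claw":0.3},
  {"dx":0,"dy":0,"dz":0,"roll":0,"claw":0},
  {"dx":0,"dy":0,"dz":0,"roll":0,"claw":-0.2},
  {"dx":0,"dy":0,"dz":0,"roll":0,"claw":-0.5},
  {"dx":0,"dy":0,"dz":0,"roll":0,"claw":-0.5},
], grip_force=40)

```text
clock: 11.7
tcp_pos: [0.4472, 0.1084, 0.0301]
orientation: [0.0, 0.907, 0.42, 0.001]
wrist_force: [-0.7, 2.0, 6.7]
finger_gap: 0.03
grip_force: 39.6
```

Call:
send_rows([
  {"dx":0,"dy":0,"dz":0,"roll":0,"claw":-0.5},
  {"dx":0,"dy":0,"dz":0.3,"roll":0,"claw":-0.5},
  {"dx":0,"dy":0,"dz":1,"roll":0,"claw":-0.5},
  {"dx":0,"dy":0,"dz":2.5,"roll":0,"claw":-0.5},
  {"dx":0,"dy":0,"dz":4,"roll":0,"claw":-0.5},
])

```text
clock: 12.32
tcp_pos: [0.4453, 0.108, 0.1299]
orientation: [-0.0, 0.907, 0.42, -0.001]
wrist_force: [-0.4, 0.7, -1.2]
finger_gap: 0.0305
grip_force: 39.7
```

Call:
send_rows([
  {"dx":1.3,"dy":0.7,"dz":0,"roll":0,"claw":-0.5},
  {"dx":3,"dy":1.6,"dz":0,"roll":0,"claw":-0.5},
  {"dx":5,"dy":2.6,"dz":0,"roll":0,"claw":-0.5},
  {"dx":6.2,"dy":3.2,"dz":0,"roll":0,"claw":-0.5},
  {"dx":6.65,"dy":3.48,"dz":0,"roll":0,"claw":-0.5},
])

```text
clock: 12.95
tcp_pos: [0.6137, 0.1958, 0.1285]
orientation: [0.0, 0.907, 0.421, -0.0]
wrist_force: [-0.6, -0.8, -1.1]
finger_gap: 0.0306
grip_force: 39.8
```

Call:
send_rows([
  {"dx":0,"dy":0,"dz":0,"roll":0,"claw":-0.5},
  {"dx":0,"dy":0,"dz":-0.4,"roll":0,"claw":-0.5},
  {"dx":0,"dy":0,"dz":-0.9,"roll":0,"claw":-0.5},
  {"dx":0,"dy":0,"dz":-1.3,"roll":0,"claw":-0.5},
  {"dx":0,"dy":0,"dz":-1.5,"roll":0,"claw":-0.5},
])

```text
clock: 13.58
tcp_pos: [0.6113, 0.1949, 0.0902]
orientation: [-0.0, 0.907, 0.42, -0.001]
wrist_force: [-0.8, -0.4, -1.3]
finger_gap: 0.0301
grip_force: 39.8
```

Run:
```python
from h import *
s=get_state(); print(s["clock"],s["tcp_pos"],s["finger_gap"])
snap("wrist","w6")
```

```text
13.575 [0.61130687 0.19486683 0.09021234] 0.030055302725502584
```

View pics/w6.png

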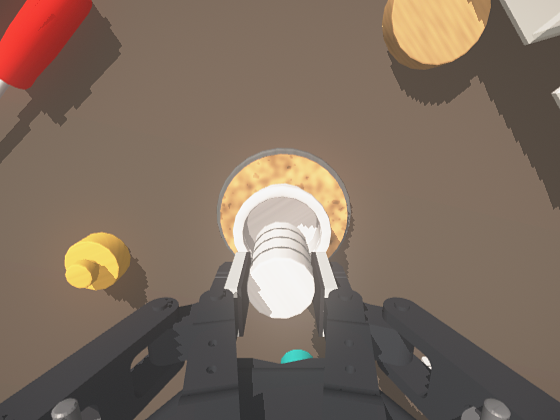

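The briquette hangs upright at (281,270), in line with the tin mouth (282,228). I lower it slowly.

Call:
send_rows([
  {"dx":0,"dy":0,"dz":-0.5,"roll":0,"claw":-0.5},
  {"dx":0,"dy":0,"dz":-1,"roll":0,"claw":-0.5},
  {"dx":0,"dy":0,"dz":-1.3,"roll":0,"claw":-0.5},
  {"dx":0,"dy":0,"dz":-1.45,"roll":0,"claw":-0.5},
  {"dx":0,"dy":0,"dz":-1.5,"roll":0,"claw":-0.5},
])

```text
clock: 14.25
tcp_pos: [0.6122, 0.1952, 0.0537]
orientation: [0.0, 0.907, 0.42, -0.0]
wrist_force: [-0.1, 0.6, -1.2]
finger_gap: 0.0303
grip_force: 39.8
```

Call:
send_rows([
  {"dx":0,"dy":0,"dz":-0.05,"roll":0,"claw":-0.5},
  {"dx":0,"dy":0,"dz":-0.1,"roll":0,"claw":-0.5},
  {"dx":0,"dy":0,"dz":-0.15,"roll":0,"claw":-0.5},
  {"dx":0,"dy":0,"dz":-0.18,"roll":0,"claw":-0.5},
  {"dx":0,"dy":0,"dz":-0.2,"roll":0,"claw":-0.5},
])

```text
clock: 14.88
tcp_pos: [0.6122, 0.1952, 0.0489]
orientation: [0.0, 0.907, 0.42, 0.0]
wrist_force: [0.0, 0.4, -0.0]
finger_gap: 0.0306
grip_force: 39.8
```

Call:
send_rows([
  {"dx":0,"dy":0,"dz":-0.02,"roll":0,"claw":-0.5},
  {"dx":0,"dy":0,"dz":-0.04,"roll":0,"claw":-0.5},
  {"dx":0,"dy":0,"dz":-0.06,"roll":0,"claw":-0.5},
  {"dx":0,"dy":0,"dz":-0.08,"roll":0,"claw":-0.5},
  {"dx":0,"dy":0,"dz":-0.08,"roll":0,"claw":-0.5},
])

```text
clock: 15.5
tcp_pos: [0.6123, 0.1952, 0.0472]
orientation: [0.0, 0.907, 0.42, 0.0]
wrist_force: [-0.9, 0.6, 1.8]
finger_gap: 0.0308
grip_force: 39.9
```

Call:
send_rows([
  {"dx":0,"dy":0,"dz":-0.02,"roll":0,"claw":-0.5},
  {"dx":0,"dy":0,"dz":-0.03,"roll":0,"claw":-0.5},
  {"dx":0,"dy":0,"dz":-0.03,"roll":0,"claw":-0.5},
  {"dx":0,"dy":0,"dz":-0.03,"roll":0,"claw":-0.5},
  {"dx":0,"dy":0,"dz":-0.03,"roll":0,"claw":-0.5},
])

```text
clock: 16.12
tcp_pos: [0.6123, 0.1952, 0.0472]
orientation: [0.0, 0.907, 0.42, 0.0]
wrist_force: [-3.9, 0.4, 8.3]
finger_gap: 0.0308
grip_force: 40.3
```

Call:
send_rows([
  {"dx":0,"dy":0,"dz":0.04,"roll":0,"claw":-0.1},
  {"dx":0,"dy":0,"dz":0.04,"roll":0,"claw":0.1},
  {"dx":0,"dy":0,"dz":0.04,"roll":0,"claw":0.3},
  {"dx":0,"dy":0,"dz":0.04,"roll":0,"claw":0.3},
  {"dx":0,"dy":0,"dz":0.04,"roll":0,"claw":0.3},
])

```text
clock: 16.75
tcp_pos: [0.6122, 0.1951, 0.047]
orientation: [0.0, 0.907, 0.42, -0.0]
wrist_force: [0.3, 0.6, -0.0]
finger_gap: 0.0554
grip_force: 0.0
```

Call:
send_rows([
  {"dx":0,"dy":0,"dz":0.3,"roll":0,"claw":0.3},
  {"dx":0,"dy":0,"dz":1,"roll":0,"claw":0.3},
  {"dx":0,"dy":0,"dz":2.5,"roll":0,"claw":0.4},
  {"dx":-1,"dy":-1.5,"dz":4,"roll":0,"claw":0.7},
  {"dx":-1.5,"dy":-3.5,"dz":4.5,"roll":0,"claw":1},
])

```text
clock: 17.38
tcp_pos: [0.5757, 0.1079, 0.164]
orientation: [0.001, 0.907, 0.422, 0.003]
wrist_force: [0.8, -0.0, 0.4]
finger_gap: 0.0852
grip_force: 0.0
```

Call:
send_rows([
  {"dx":-0.7,"dy":-2,"dz":0,"roll":0,"claw":1},
  {"dx":-1.5,"dy":-4.2,"dz":0,"roll":0,"claw":1},
  {"dx":-2.3,"dy":-6.4,"dz":0,"roll":0,"claw":1},
  {"dx":-3.1,"dy":-8.6,"dz":0,"roll":0,"claw":1},
  {"dx":-3.9,"dy":-10,"dz":0,"roll":0,"claw":1},
])

```text
clock: 18.0
tcp_pos: [0.477, -0.1449, 0.1614]
orientation: [0.001, 0.908, 0.42, 0.001]
wrist_force: [0.4, -0.9, -0.9]
finger_gap: 0.0854
grip_force: 0.0
```

Run:
```python
from h import *
s=get_state(); print(s["clock"],s["tcp_pos"],s["finger_gap"])
T=snap("top","t7"); i=T["image"]; 
cv2.imwrite("pics/t7z.png",cv2.resize(i[100:190,110:210],None,fx=5,fy=5,interpolation=cv2.INTER_CUBIC))
for z,r0,r1 in((.042,15,24),(.067,7,14)):
    t=proj(T,[.612,.195,z]); a=circ(T,*t,r0,r1); print(t,a,[onz(T,*q[:2],z).round(4) for q in a])
```

```text
18.0 [ 0.47702706 -0.14485616  0.16144569] 0.08539754577252806
[156.72431576 141.36321745] [(157.9, 142.5, 19.5), (168.0, 145.9, 22.4)] [array([0.6101, 0.193 , 0.042 ]), array([0.6043, 0.1759, 0.042 ])]
[152.52728437 137.85660232] [(160.5, 145.1, 9.0), (152.6, 138.4, 9.8)] [array([0.6   , 0.1819, 0.067 ]), array([0.6111, 0.1949, 0.067 ])]
```

View pics/t7z.png

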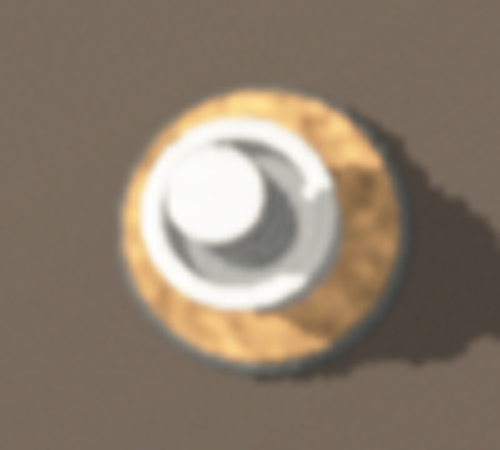

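The briquette stands upright in the tin (top circle at pixel (152.6,138.4), i.e. (0.611,0.195)). Next is the cup.

Call:
send_rows([
  {"dx":-0.7,"dy":-1.7,"dz":0,"roll":0,"claw":1},
  {"dx":-1.5,"dy":-3.7,"dz":0,"roll":0,"claw":1},
  {"dx":-2.2,"dy":-5.5,"dz":0,"roll":0,"claw":1},
  {"dx":-2.5,"dy":-6.2,"dz":0,"roll":0,"claw":1},
  {"dx":-2.5,"dy":-6.2,"dz":0,"roll":0,"claw":1},
])

```text
clock: 18.68
tcp_pos: [0.4146, -0.2981, 0.1604]
orientation: [0.0, 0.908, 0.419, 0.0]
wrist_force: [0.6, 0.9, -0.6]
finger_gap: 0.0855
grip_force: 0.0
```

Run:
```python
from h import *
s=get_state(); print(s["clock"],s["tcp_pos"],s["finger_gap"])
c=snap("wrist","w8"); T=load("t7"); W=load("w1")
p=proj(c,[.442,-.272,.042]); print(p); a=circ(c,*p,22,50,z=4);print(a)
for q in a:print(onz(c,*q[:2],.042).round(4),onz(c,*q[:2],.006).round(4),tri([ray(c,*q[:2]),ray(T,432.1,241.4),]).round(4))
```

```text
18.675 [ 0.41464656 -0.29812009  0.16042745] 0.08548751609895272
[286.40763213 160.89328932]
[(286.6, 158.8, 35.6)]
[ 0.4433 -0.2708  0.042 ] [ 0.4408 -0.2748  0.006 ] [ 0.4422 -0.2706  0.0451]
```

View pics/w8.png

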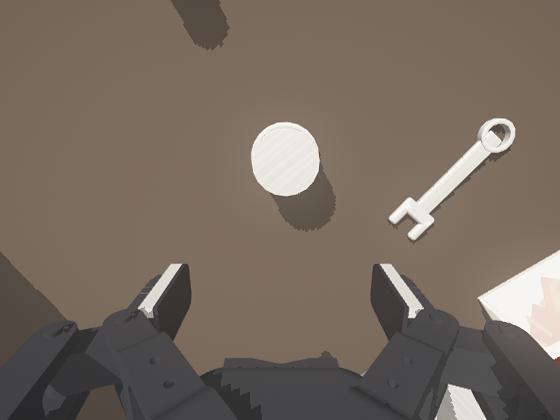

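The cup's closed end is centred at (286,161), and the wrench (390–510) is clear of the right finger. I descend and grip the wall.

Call:
send_rows([
  {"dx":0.6,"dy":0.6,"dz":-0.5,"roll":0,"claw":1},
  {"dx":1.1,"dy":1.06,"dz":-1.5,"roll":0,"claw":1},
  {"dx":1.1,"dy":1.06,"dz":-3.2,"roll":0,"claw":1},
  {"dx":1.1,"dy":1.06,"dz":-4.8,"roll":0,"claw":1},
  {"dx":1.1,"dy":1.06,"dz":-5.6,"roll":0,"claw":1},
])

```text
clock: 19.35
tcp_pos: [0.4418, -0.2678, 0.0178]
orientation: [-0.002, 0.907, 0.422, -0.0]
wrist_force: [0.5, -0.4, 0.2]
finger_gap: 0.0853
grip_force: 0.0
```

Call:
send_rows([
  {"dx":0,"dy":0,"dz":-0.2,"roll":0,"claw":1},
  {"dx":0,"dy":0,"dz":-0.4,"roll":0,"claw":1},
  {"dx":0,"dy":0,"dz":-0.5,"roll":0,"claw":1},
  {"dx":0,"dy":0,"dz":-0.5,"roll":0,"claw":1},
  {"dx":0,"dy":0,"dz":-0.5,"roll":0,"claw":1},
])

```text
clock: 19.98
tcp_pos: [0.4425, -0.2711, 0.0077]
orientation: [0.0, 0.907, 0.42, 0.0]
wrist_force: [-0.1, 0.1, 0.1]
finger_gap: 0.0851
grip_force: 0.0
```

Call:
send_rows([
  {"dx":0,"dy":0,"dz":0,"roll":0,"claw":0.6},
  {"dx":0,"dy":0,"dz":0,"roll":0,"claw":0.4},
  {"dx":0,"dy":0,"dz":0,"roll":0,"claw":0.3},
  {"dx":0,"dy":0,"dz":0,"roll":0,"claw":0.1},
  {"dx":0,"dy":0,"dz":0,"roll":0,"claw":0.1},
], grip_force=40)

```text
clock: 20.6
tcp_pos: [0.4424, -0.2711, 0.0078]
orientation: [0.0, 0.907, 0.42, 0.0]
wrist_force: [-1.2, -0.1, 6.0]
finger_gap: 0.0579
grip_force: 42.5
```

Call:
send_rows([
  {"dx":0,"dy":0,"dz":0.3,"roll":0,"claw":0.1},
  {"dx":0,"dy":0,"dz":1,"roll":0,"claw":0.1},
  {"dx":0,"dy":0,"dz":2.5,"roll":0,"claw":0.1},
  {"dx":0,"dy":0,"dz":4.5,"roll":0,"claw":0.1},
  {"dx":0.3,"dy":1,"dz":6,"roll":0,"claw":0.1},
])

```text
clock: 21.22
tcp_pos: [0.45, -0.247, 0.1594]
orientation: [0.001, 0.908, 0.419, 0.0]
wrist_force: [0.7, -0.5, -0.4]
finger_gap: 0.0575
grip_force: 43.0
```

Call:
send_rows([
  {"dx":0.7,"dy":1.9,"dz":0,"roll":0,"claw":0.1},
  {"dx":1.5,"dy":3.9,"dz":0,"roll":0,"claw":0.1},
  {"dx":2.3,"dy":5.9,"dz":0,"roll":0,"claw":0.1},
  {"dx":3.1,"dy":7.9,"dz":0,"roll":0,"claw":0.1},
  {"dx":3.8,"dy":9.9,"dz":0,"roll":0,"claw":0.1},
])

```text
clock: 21.85
tcp_pos: [0.5451, 0.0034, 0.1574]
orientation: [0.0, 0.907, 0.42, 0.0]
wrist_force: [-0.5, -0.5, -1.4]
finger_gap: 0.0578
grip_force: 43.0
```

Call:
send_rows([
  {"dx":0.5,"dy":1.4,"dz":0,"roll":0,"claw":0.1},
  {"dx":1,"dy":2.8,"dz":0,"roll":0,"claw":0.1},
  {"dx":1.4,"dy":4,"dz":0,"roll":0,"claw":0.1},
  {"dx":1.4,"dy":4,"dz":0,"roll":0,"claw":0.1},
  {"dx":1.4,"dy":4,"dz":0,"roll":0,"claw":0.1},
])

```text
clock: 22.48
tcp_pos: [0.5793, 0.1014, 0.157]
orientation: [0.0, 0.907, 0.42, -0.0]
wrist_force: [0.0, 0.1, -1.3]
finger_gap: 0.0576
grip_force: 43.0
```

Run:
```python
from h import *
s=get_state(); print(s["clock"],s["tcp_pos"],s["orientation"],s["finger_gap"])
c=snap("wrist","w9")
t=np.array([.6113,.195,.042])
p=proj(c,t); print(p); a=circ(c,*p,25,65,z=3);print(a,[onz(c,*q[:2],.042).round(4) for q in a])
z=s["tcp_pos"][2]+.034; p=proj(c,[*s["tcp_pos"][:2],z]); a=circ(c,*p,40,90,z=2);print(p,a,[onz(c,*q[:2],z).round(4) for q in a])
```

```text
22.475 [0.57926101 0.10142908 0.15698489] [ 5.13632801e-05  9.07308879e-01  4.20464475e-01 -4.71038757e-04] 0.05757280051862499
[236.21209525  91.55559353]
[(238.0, 91.0, 58.7), (239.5, 95.0, 31.5), (239.5, 95.0, 37.5), (238.0, 91.0, 43.9)] [array([0.6126, 0.1944, 0.042 ]), array([0.6116, 0.1915, 0.042 ]), array([0.6116, 0.1915, 0.042 ]), array([0.6126, 0.1944, 0.042 ])]
[283.2384044  304.26478476] [(283.8, 288.2, 77.2), (289.8, 305.5, 59.7), (283.8, 288.2, 66.6), (281.5, 262.0, 57.8)] [array([0.5842, 0.107 , 0.191 ]), array([0.5809, 0.0993, 0.191 ]), array([0.5842, 0.107 , 0.191 ]), array([0.591 , 0.1164, 0.191 ])]
```

View pics/w9.png

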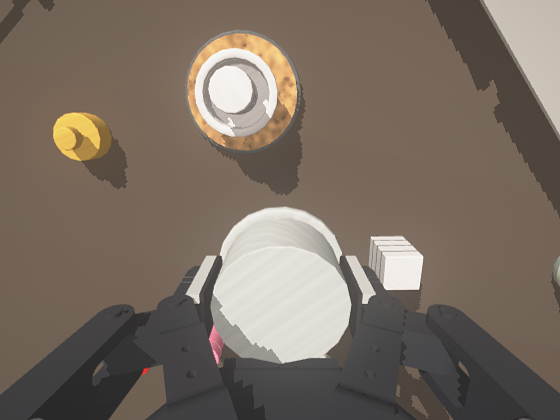

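The cup is held squarely, end face near (282,291) and rim top edge at row 207. The tin rim is at (236,92) with the briquette upright in it, matching (0.6113,0.195). I check the cup's offset along the pads from its edge rows.

Run:
```python
from h import *
c=load("w9"); t=np.array([.57926,.10143,.15698]); d=np.array([.647,.763,0])
for k in(0,.003,.006): print(k,[proj(c,t+d*(k+e)+[0,0,z]).round(1).tolist() for e,z in((.033,-.002),(.029,.034),(-.029,.034))])
g=cv2.cvtColor(c["image"],cv2.COLOR_BGR2GRAY).astype(int)[:,276:290].mean(1)
for r in range(195,250): print(r,int(g[r]),end="; ")
print()
for r in range(345,385): print(r,int(g[r]),end="; ")
# tin check same method, last held picture
c=load("w3"); t=np.array([.55657,.12757,.12952])
print()
for k in(0,.003): print(k,[proj(c,t+d*(k+e)+[0,0,z]).round(1).tolist() for e,z in((.033,.024),(-.033,.024))])
g=cv2.cvtColor(c["image"],cv2.COLOR_BGR2GRAY).astype(int)[:,276:290].mean(1)
for r in list(range(205,240))+list(range(335,365)): print(r,int(g[r]),end="; ")
```

```text
0 [[282.9, 202.7], [283.5, 238.1], [283.0, 362.1]]
0.003 [[282.9, 196.8], [283.5, 230.7], [283.0, 356.5]]
0.006 [[283.0, 190.8], [283.6, 223.2], [283.0, 350.8]]
195 110; 196 113; 197 113; 198 113; 199 113; 200 113; 201 113; 202 113; 203 114; 204 114; 205 111; 206 131; 207 188; 208 220; 209 230; 210 239; 211 235; 212 231; 213 228; 214 226; 215 223; 216 221; 217 218; 218 213; 219 206; 220 209; 221 210; 222 210; 223 209; 224 207; 225 206; 226 206; 227 207; 228 207; 229 207; 230 208; 231 209; 232 210; 233 210; 234 209; 235 209; 236 210; 237 211; 238 211; 239 210; 240 209; 241 208; 242 206; 243 206; 244 207; 245 210; 246 224; 247 235; 248 228; 249 223; 
345 220; 346 220; 347 219; 348 219; 349 218; 350 218; 351 218; 352 218; 353 218; 354 218; 355 217; 356 213; 357 208; 358 204; 359 204; 360 199; 361 193; 362 158; 363 105; 364 78; 365 81; 366 80; 367 76; 368 73; 369 75; 370 75; 371 77; 372 78; 373 77; 374 77; 375 76; 376 76; 377 76; 378 75; 379 75; 380 75; 381 74; 382 74; 383 73; 384 73; 
0 [[283.2, 219.7], [282.9, 352.9]]
0.003 [[283.2, 212.6], [282.9, 347.6]]
205 113; 206 114; 207 114; 208 114; 209 114; 210 114; 211 114; 212 111; 213 147; 214 216; 215 229; 216 227; 217 227; 218 227; 219 228; 220 229; 221 227; 222 222; 223 227; 224 234; 225 238; 226 243; 227 244; 228 243; 229 241; 230 239; 231 238; 232 237; 233 235; 234 234; 235 232; 236 231; 237 229; 238 225; 239 215; 335 240; 336 242; 337 221; 338 222; 339 228; 340 232; 341 236; 342 238; 343 240; 344 242; 345 244; 346 243; 347 242; 348 240; 349 239; 350 238; 351 235; 352 234; 353 231; 354 210; 355 151; 356 112; 357 115; 358 115; 359 115; 360 115; 361 114; 362 108; 363 94; 364 85;
```

Call:
send_rows([
  {"dx":0.4,"dy":1.1,"dz":0,"roll":0,"claw":0.1},
  {"dx":0.9,"dy":2.5,"dz":0,"roll":0,"claw":0.1},
  {"dx":1.25,"dy":3.5,"dz":0,"roll":0,"claw":0.1},
  {"dx":1.32,"dy":3.76,"dz":0,"roll":0,"claw":0.1},
  {"dx":1.32,"dy":3.76,"dz":-0.5,"roll":0,"claw":0.1},
])

```text
clock: 23.15
tcp_pos: [0.6134, 0.195, 0.1452]
orientation: [0.0, 0.907, 0.42, 0.001]
wrist_force: [-0.1, 0.8, -1.3]
finger_gap: 0.0574
grip_force: 43.0
```

Call:
send_rows([
  {"dx":0,"dy":0,"dz":-0.5,"roll":0,"claw":0.1},
  {"dx":0,"dy":0,"dz":-1.2,"roll":0,"claw":0.1},
  {"dx":0,"dy":0,"dz":-1.9,"roll":0,"claw":0.1},
  {"dx":0,"dy":0,"dz":-2.4,"roll":0,"claw":0.1},
  {"dx":0,"dy":0,"dz":-2.7,"roll":0,"claw":0.1},
])

```text
clock: 23.78
tcp_pos: [0.612, 0.195, 0.076]
orientation: [-0.0, 0.908, 0.42, -0.001]
wrist_force: [-0.3, -0.3, -0.9]
finger_gap: 0.058
grip_force: 43.0
```

Call:
send_rows([
  {"dx":0,"dy":0,"dz":-0.2,"roll":0,"claw":0.1},
  {"dx":0,"dy":0,"dz":-0.45,"roll":0,"claw":0.1},
  {"dx":0,"dy":0,"dz":-0.65,"roll":0,"claw":0.1},
  {"dx":0,"dy":0,"dz":-0.8,"roll":0,"claw":0.1},
  {"dx":0,"dy":0,"dz":-0.9,"roll":0,"claw":0.1},
])

```text
clock: 24.4
tcp_pos: [0.6127, 0.1957, 0.0545]
orientation: [0.0, 0.907, 0.42, -0.0]
wrist_force: [0.0, -0.1, -0.4]
finger_gap: 0.0578
grip_force: 43.0
```

Call:
send_rows([
  {"dx":0,"dy":0,"dz":-0.03,"roll":0,"claw":0.1},
  {"dx":0,"dy":0,"dz":-0.05,"roll":0,"claw":0.1},
  {"dx":0,"dy":0,"dz":-0.07,"roll":0,"claw":0.1},
  {"dx":0,"dy":0,"dz":-0.09,"roll":0,"claw":0.1},
  {"dx":0,"dy":0,"dz":-0.09,"roll":0,"claw":0.1},
])

```text
clock: 25.02
tcp_pos: [0.6127, 0.1957, 0.0524]
orientation: [0.0, 0.907, 0.42, 0.0]
wrist_force: [0.6, 0.2, -0.9]
finger_gap: 0.0575
grip_force: 43.0
```

Call:
send_rows([
  {"dx":0,"dy":0,"dz":-0.02,"roll":0,"claw":0.1},
  {"dx":0,"dy":0,"dz":-0.04,"roll":0,"claw":0.1},
  {"dx":0,"dy":0,"dz":-0.06,"roll":0,"claw":0.1},
  {"dx":0,"dy":0,"dz":-0.08,"roll":0,"claw":0.1},
  {"dx":0,"dy":0,"dz":-0.08,"roll":0,"claw":0.1},
])

```text
clock: 25.65
tcp_pos: [0.6127, 0.1956, 0.0504]
orientation: [0.0, 0.907, 0.42, -0.0]
wrist_force: [-0.0, -0.3, -0.7]
finger_gap: 0.0579
grip_force: 43.0
```

Call:
send_rows([
  {"dx":0,"dy":0,"dz":-0.02,"roll":0,"claw":0.1},
  {"dx":0,"dy":0,"dz":-0.04,"roll":0,"claw":0.1},
  {"dx":0,"dy":0,"dz":-0.05,"roll":0,"claw":0.1},
  {"dx":0,"dy":0,"dz":-0.05,"roll":0,"claw":0.1},
  {"dx":0,"dy":0,"dz":-0.05,"roll":0,"claw":0.1},
])

```text
clock: 26.28
tcp_pos: [0.6128, 0.1957, 0.0499]
orientation: [0.0, 0.907, 0.42, 0.0]
wrist_force: [-2.3, -0.4, 5.5]
finger_gap: 0.0576
grip_force: 43.5
```

Contact came at the expected height, 5.5 N. I release the cup.

Call:
send_rows([
  {"dx":0,"dy":0,"dz":0.04,"roll":0,"claw":0.5},
  {"dx":0,"dy":0,"dz":0.04,"roll":0,"claw":0.7},
  {"dx":0,"dy":0,"dz":0.04,"roll":0,"claw":1},
  {"dx":0,"dy":0,"dz":0.04,"roll":0,"claw":1},
  {"dx":0,"dy":0,"dz":0.04,"roll":0,"claw":1},
])

```text
clock: 26.9
tcp_pos: [0.6127, 0.1957, 0.0501]
orientation: [0.0, 0.907, 0.42, -0.0]
wrist_force: [0.0, 0.3, 0.2]
finger_gap: 0.0856
grip_force: 0.0
```

Call:
send_rows([
  {"dx":0,"dy":0,"dz":0.3,"roll":0,"claw":1},
  {"dx":0,"dy":0,"dz":1,"roll":0,"claw":1},
  {"dx":0,"dy":0,"dz":2.2,"roll":0,"claw":1},
  {"dx":0,"dy":0,"dz":3.6,"roll":0,"claw":1},
  {"dx":-1,"dy":0,"dz":4.2,"roll":0,"claw":0.8},
])

```text
clock: 27.52
tcp_pos: [0.5904, 0.1959, 0.1592]
orientation: [0.001, 0.908, 0.42, 0.003]
wrist_force: [-0.2, 0.3, 0.1]
finger_gap: 0.0769
grip_force: 0.0
```

Call:
send_rows([
  {"dx":-1.5,"dy":0.5,"dz":0,"roll":0,"claw":0.6},
  {"dx":-3,"dy":1,"dz":0,"roll":0,"claw":0.6},
  {"dx":-4.5,"dy":1.6,"dz":0,"roll":0,"claw":0.6},
  {"dx":-5.4,"dy":1.6,"dz":0,"roll":0,"claw":0.6},
  {"dx":-5.4,"dy":1.6,"dz":0,"roll":0,"claw":0.6},
])

```text
clock: 28.15
tcp_pos: [0.4517, 0.2361, 0.1568]
orientation: [0.0, 0.907, 0.421, 0.001]
wrist_force: [0.5, -0.2, 0.1]
finger_gap: 0.0682
grip_force: 0.0
```

Run:
```python
from h import *
s=get_state(); print(s["clock"],s["tcp_pos"],s["finger_gap"])
c=snap("wrist","w10"); T=snap("top","t10")
for n,x in(("W",c),("T",T)):
    t=proj(x,[.6118,.1953,.084]); a=circ(x,*t,15,70,z=3); print(n,"cup",t,a,[onz(x,*q[:2],.084).round(4) for q in a])
    t=proj(x,[.4764,.2618,.02]); a=circ(x,*t,5,45,z=4); print(n,"wt",t,a,[onz(x,*q[:2],.02).round(4) for q in a])
    m=cv2.inRange(cv2.cvtColor(x["image"],cv2.COLOR_BGR2HSV),(18,140,90),(32,255,255)); u,v=t.astype(int)
    cs,_=cv2.findContours(m,cv2.RETR_EXTERNAL,cv2.CHAIN_APPROX_NONE)
    k=min(cs,key=lambda k:np.linalg.norm(k.reshape(-1,2).mean(0)-t) if cv2.contourArea(k)>60 else 1e9); print(cv2.boundingRect(k),cv2.minEnclosingCircle(k))
cv2.imwrite("pics/final_a.png",np.hstack([c["image"][:, :],cv2.resize(T["image"][100:280,90:190],(233,420))]))
```

```text
28.15 [0.45170659 0.23606323 0.15683028] 0.06822086925114727
W cup [503.25739359 118.69016351] [(503.5, 116.0, 42.7), (507.0, 121.5, 46.8), (472.5, 120.5, 44.5), (498.5, 124.0, 40.1)] [array([0.6128, 0.1967, 0.084 ]), array([0.6128, 0.192 , 0.084 ]), array([0.5954, 0.2076, 0.084 ]), array([0.6077, 0.1943, 0.084 ])]
W wt [284.24200327 160.50476486] [(283.6, 161.1, 23.0), (283.6, 161.1, 12.1), (300.9, 156.6, 6.9)] [array([0.4756, 0.2618, 0.02  ]), array([0.4756, 0.2618, 0.02  ]), array([0.4901, 0.2548, 0.02  ])]
(263, 150, 45, 33) ((284.5, 160.5), 22.770694732666016)
T cup [149.29891601 135.44270056] [(150.5, 137.5, 18.6), (156.5, 141.5, 20.0), (156.5, 141.5, 16.7), (138.0, 54.5, 17.2)] [array([0.6085, 0.1934, 0.084 ]), array([0.6021, 0.1838, 0.084 ]), array([0.6021, 0.1838, 0.084 ]), array([0.7438, 0.2153, 0.084 ])]
T wt [120.18897946 221.82167505] [(120.0, 221.4, 12.6)] [array([0.4771, 0.2621, 0.02  ])]
(119, 212, 16, 21) ((126.5, 222.0), 10.111974716186523)
```

View pics/final_a.png

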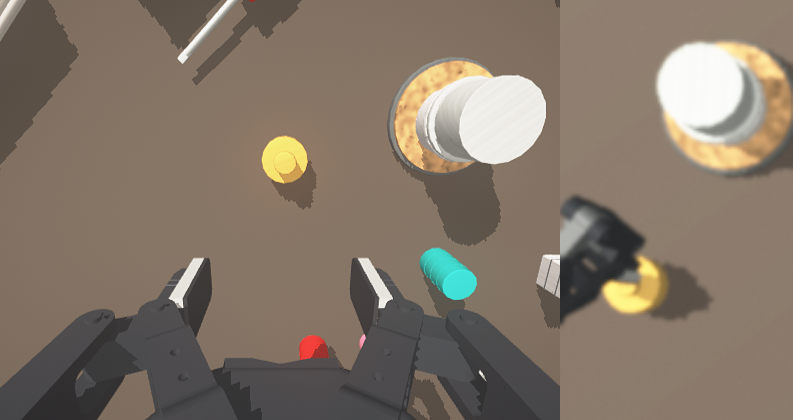

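The cup sits squarely on the tin, end face at (503,119), matching (0.612,0.195). The weight is at (284,160.5), which gives (0.476,0.262).

Call:
send_rows([
  {"dx":0.5,"dy":0.5,"dz":-0.5,"roll":0,"claw":0.6},
  {"dx":0.98,"dy":1.03,"dz":-1.5,"roll":0,"claw":0.6},
  {"dx":0.98,"dy":1.03,"dz":-3.2,"roll":0,"claw":0.6},
  {"dx":0.98,"dy":1.03,"dz":-4.8,"roll":0,"claw":0.6},
  {"dx":0.98,"dy":1.03,"dz":-5.5,"roll":0,"claw":0.6},
])

```text
clock: 28.88
tcp_pos: [0.4773, 0.2607, 0.0152]
orientation: [-0.0, 0.908, 0.42, -0.001]
wrist_force: [-0.2, 0.6, 0.6]
finger_gap: 0.0683
grip_force: 0.0
```

Call:
send_rows([
  {"dx":0,"dy":0,"dz":-0.2,"roll":0,"claw":0.6},
  {"dx":0,"dy":0,"dz":-0.4,"roll":0,"claw":0.6},
  {"dx":0,"dy":0,"dz":-0.6,"roll":0,"claw":0.6},
  {"dx":0,"dy":0,"dz":-0.6,"roll":0,"claw":0.6},
  {"dx":0,"dy":0,"dz":-0.6,"roll":0,"claw":0.6},
])

```text
clock: 29.5
tcp_pos: [0.4776, 0.2616, 0.0032]
orientation: [0.0, 0.907, 0.42, 0.0]
wrist_force: [0.1, 0.5, 0.3]
finger_gap: 0.0681
grip_force: 0.0
```

Call:
send_rows([
  {"dx":0,"dy":0,"dz":0,"roll":0,"claw":0.3},
  {"dx":0,"dy":0,"dz":0,"roll":0,"claw":0.1},
  {"dx":0,"dy":0,"dz":0,"roll":0,"claw":0},
  {"dx":0,"dy":0,"dz":0,"roll":0,"claw":-0.25},
  {"dx":0,"dy":0,"dz":0,"roll":0,"claw":-0.25},
], grip_force=50)

```text
clock: 30.12
tcp_pos: [0.4775, 0.2614, 0.0032]
orientation: [0.0, 0.907, 0.42, 0.0]
wrist_force: [-1.0, -1.3, 5.5]
finger_gap: 0.0399
grip_force: 50.2
```

Call:
send_rows([
  {"dx":0,"dy":0,"dz":0.3,"roll":0,"claw":-0.25},
  {"dx":0,"dy":0,"dz":1,"roll":0,"claw":-0.25},
  {"dx":0,"dy":0,"dz":2.5,"roll":0,"claw":-0.25},
  {"dx":0,"dy":0,"dz":4.5,"roll":0,"claw":-0.25},
  {"dx":0,"dy":0,"dz":6,"roll":0,"claw":-0.25},
])

```text
clock: 30.75
tcp_pos: [0.4772, 0.2615, 0.1545]
orientation: [-0.0, 0.907, 0.42, 0.0]
wrist_force: [0.3, -1.1, -2.2]
finger_gap: 0.0399
grip_force: 50.8
```

Call:
send_rows([
  {"dx":0.8,"dy":-0.4,"dz":0,"roll":0,"claw":-0.25},
  {"dx":2.2,"dy":-1.1,"dz":0,"roll":0,"claw":-0.25},
  {"dx":3.8,"dy":-1.9,"dz":0,"roll":0,"claw":-0.25},
  {"dx":5,"dy":-2.4,"dz":0,"roll":0,"claw":-0.25},
  {"dx":5.38,"dy":-2.64,"dz":0,"roll":0,"claw":-0.25},
])

```text
clock: 31.38
tcp_pos: [0.613, 0.1936, 0.15]
orientation: [-0.0, 0.908, 0.419, -0.001]
wrist_force: [-0.5, 0.5, -2.6]
finger_gap: 0.0402
grip_force: 50.9
```

Call:
send_rows([
  {"dx":0,"dy":0,"dz":0,"roll":0,"claw":-0.25},
  {"dx":0,"dy":0,"dz":-0.5,"roll":0,"claw":-0.25},
  {"dx":0,"dy":0,"dz":-1.2,"roll":0,"claw":-0.25},
  {"dx":0,"dy":0,"dz":-1.7,"roll":0,"claw":-0.25},
  {"dx":0,"dy":0,"dz":-2,"roll":0,"claw":-0.25},
])

```text
clock: 32.0
tcp_pos: [0.6105, 0.1958, 0.1015]
orientation: [-0.0, 0.907, 0.421, -0.001]
wrist_force: [-0.1, 0.2, -2.6]
finger_gap: 0.0399
grip_force: 50.9
```

Call:
send_rows([
  {"dx":0,"dy":0,"dz":-0.1,"roll":0,"claw":-0.25},
  {"dx":0,"dy":0,"dz":-0.2,"roll":0,"claw":-0.25},
  {"dx":0,"dy":0,"dz":-0.3,"roll":0,"claw":-0.25},
  {"dx":0,"dy":0,"dz":-0.35,"roll":0,"claw":-0.25},
  {"dx":0,"dy":0,"dz":-0.4,"roll":0,"claw":-0.25},
])

```text
clock: 32.62
tcp_pos: [0.6119, 0.1954, 0.0928]
orientation: [0.0, 0.907, 0.42, 0.0]
wrist_force: [-0.1, -0.5, -3.3]
finger_gap: 0.0404
grip_force: 50.9
```

Call:
send_rows([
  {"dx":0,"dy":0,"dz":-0.02,"roll":0,"claw":-0.25},
  {"dx":0,"dy":0,"dz":-0.04,"roll":0,"claw":-0.25},
  {"dx":0,"dy":0,"dz":-0.06,"roll":0,"claw":-0.25},
  {"dx":0,"dy":0,"dz":-0.06,"roll":0,"claw":-0.25},
  {"dx":0,"dy":0,"dz":-0.06,"roll":0,"claw":-0.25},
])

```text
clock: 33.25
tcp_pos: [0.6117, 0.1954, 0.0912]
orientation: [0.0, 0.907, 0.42, 0.0]
wrist_force: [0.2, -0.4, -2.5]
finger_gap: 0.0398
grip_force: 50.9
```

Call:
send_rows([
  {"dx":0,"dy":0,"dz":-0.03,"roll":0,"claw":-0.25},
  {"dx":0,"dy":0,"dz":-0.06,"roll":0,"claw":-0.25},
  {"dx":0,"dy":0,"dz":-0.09,"roll":0,"claw":-0.25},
  {"dx":0,"dy":0,"dz":-0.12,"roll":0,"claw":-0.25},
  {"dx":0,"dy":0,"dz":-0.13,"roll":0,"claw":-0.25},
])

```text
clock: 33.88
tcp_pos: [0.6117, 0.1954, 0.0878]
orientation: [0.0, 0.907, 0.42, -0.0]
wrist_force: [0.2, 0.4, -2.5]
finger_gap: 0.0398
grip_force: 50.9
```

Call:
send_rows([
  {"dx":0,"dy":0,"dz":-0.02,"roll":0,"claw":-0.25},
  {"dx":0,"dy":0,"dz":-0.04,"roll":0,"claw":-0.25},
  {"dx":0,"dy":0,"dz":-0.06,"roll":0,"claw":-0.25},
  {"dx":0,"dy":0,"dz":-0.06,"roll":0,"claw":-0.25},
  {"dx":0,"dy":0,"dz":-0.06,"roll":0,"claw":-0.25},
])

```text
clock: 34.5
tcp_pos: [0.6119, 0.1955, 0.0872]
orientation: [0.0, 0.907, 0.42, 0.0]
wrist_force: [-2.4, -1.1, 6.4]
finger_gap: 0.0401
grip_force: 51.4
```

Call:
send_rows([
  {"dx":0,"dy":0,"dz":0.05,"roll":0,"claw":0.2},
  {"dx":0,"dy":0,"dz":0.05,"roll":0,"claw":0.4},
  {"dx":0,"dy":0,"dz":0.05,"roll":0,"claw":0.6},
  {"dx":0,"dy":0,"dz":0.05,"roll":0,"claw":0.6},
  {"dx":0,"dy":0,"dz":0.05,"roll":0,"claw":0.6},
])

```text
clock: 35.12
tcp_pos: [0.6117, 0.1954, 0.0875]
orientation: [0.0, 0.907, 0.42, -0.0]
wrist_force: [-0.2, -0.8, 0.0]
finger_gap: 0.0688
grip_force: 0.0
```

Call:
send_rows([
  {"dx":0,"dy":0,"dz":0.3,"roll":0,"claw":0.6},
  {"dx":0,"dy":0,"dz":1,"roll":0,"claw":0.6},
  {"dx":0,"dy":0,"dz":2,"roll":0,"claw":0.6},
  {"dx":0,"dy":0,"dz":3.2,"roll":0,"claw":0.6},
  {"dx":-1,"dy":-1,"dz":3.6,"roll":0,"claw":0.6},
])

```text
clock: 35.75
tcp_pos: [0.589, 0.1714, 0.1803]
orientation: [0.001, 0.907, 0.421, 0.003]
wrist_force: [0.6, -1.1, -0.3]
finger_gap: 0.0681
grip_force: 0.0
```

Call:
send_rows([
  {"dx":-1,"dy":-1,"dz":0,"roll":0,"claw":0.6},
  {"dx":-2,"dy":-3,"dz":0,"roll":0,"claw":0.6},
  {"dx":-2,"dy":-3,"dz":0,"roll":0,"claw":0.6},
  {"dx":-2,"dy":-3,"dz":0,"roll":0,"claw":0.6},
  {"dx":-2,"dy":-3,"dz":0,"roll":0,"claw":0.6},
])

```text
clock: 36.38
tcp_pos: [0.5375, 0.0961, 0.178]
orientation: [0.0, 0.907, 0.421, 0.0]
wrist_force: [-0.6, -0.4, -1.1]
finger_gap: 0.0683
grip_force: 0.0
```

Run:
```python
from h import *
s=get_state(); print(s["clock"],s["tcp_pos"],np.abs(s["qvel"]).max())
T=snap("top","t11"); S=snap("scene","s11"); c=snap("wrist","w11")
for n,x,R in(("T",T,(8,24)),("S",S,(5,20)),("W",c,(10,60))):
    for nm,p,r in(("cup",[.6118,.1953,.084],.029),("wt",[.6118,.1953,.104],.021),("knob",[.6118,.1953,.120],.010)):
        t=proj(x,p); a=circ(x,*t,*R,z=4); print(n,nm,t.round(1),[(q,onz(x,*q[:2],p[2])[:2].round(4).tolist()) for q in a])
    m=cv2.inRange(cv2.cvtColor(x["image"],cv2.COLOR_BGR2HSV),(20,130,90),(32,255,255)); t=proj(x,[.6118,.1953,.11])
    cs,_=cv2.findContours(m,cv2.RETR_EXTERNAL,cv2.CHAIN_APPROX_NONE)
    cs=[k for k in cs if cv2.contourArea(k)>40]
    if cs:
        k=min(cs,key=lambda k:np.linalg.norm(k.reshape(-1,2).mean(0)-t)); print("wt mask",cv2.boundingRect(k),cv2.minAreaRect(k))
# decoys unmoved
d=cv2.absdiff(T["image"],load("top0")["image"]).max(2)
print("diff sq/nc",d[120:155,265:300].mean(),d[205:240,308:342].mean())
```

```text
36.375 [0.53746812 0.09612187 0.17795894] 0.0070993058737950894
T cup [149.3 135.4] []
T wt [145.5 132.3] []
T knob [142.3 129.6] []
wt mask (413, 0, 20, 8) ((422.4771728515625, 3.180202007293701), (6.697222709655762, 19.4504451751709), 85.91438293457031)
S cup [345.2 253.5] [((341.1, 261.9, 18.1), [0.6369, 0.1984]), ((340.8, 267.5, 16.2), [0.651, 0.2039]), ((345.6, 243.9, 9.6), [0.5854, 0.185]), ((341.1, 244.6, 6.6), [0.5916, 0.1788])]
S wt [346.3 244.5] []
S knob [347.2 237.1] [((352.9, 255.6, 6.8), [0.6543, 0.2233]), ((341.2, 244.8, 6.7), [0.6373, 0.1951])]
wt mask (333, 234, 25, 26) ((345.2500305175781, 247.75003051757812), (24.041629791259766, 24.748737335205078), 45.0)
W cup [272.1  40.1] [((275.8, 45.0, 47.8), [0.6118, 0.1913]), ((279.9, 43.5, 51.5), [0.6145, 0.1902]), ((272.8, 62.2, 52.8), [0.6031, 0.1844]), ((270.9, 28.9, 37.5), [0.6156, 0.201])]
W wt [271.3  32.4] [((275.5, 44.2, 47.8), [0.6095, 0.1886]), ((271.0, 28.9, 37.5), [0.6129, 0.1969]), ((271.8, 53.6, 41.5), [0.6042, 0.186])]
W knob [270.5  25.1] [((270.4, 47.2, 44.0), [0.6043, 0.1866]), ((265.1, 31.5, 36.1), [0.6073, 0.1948]), ((272.6, 31.9, 37.7), [0.6105, 0.1919]), ((267.8, 52.5, 37.3), [0.6013, 0.1855])]
wt mask (251, 10, 35, 34) ((268.72235107421875, 27.976797103881836), (29.8799991607666, 34.91999816894531), 73.73979187011719)
diff sq/nc 7.823673469387755 9.655462184873949
```

The weight is in the expected place in both scene and wrist views, at about (0.612,0.196). I check the two bystanders against the first picture, then hand in.

Run:
```python
from h import *
ok=True; A=load("scene0")["image"]; B=load("s11")["image"]
for n,(x,y,w,h) in dict(sq=(222,222,36,45),nc=(233,184,30,34)).items():
    t=cv2.matchTemplate(cv2.copyMakeBorder(B[y-15:y+h+15,x-15:x+w+15],0,0,0,0,0),A[y:y+h,x:x+w],cv2.TM_CCOEFF_NORMED)
    _,s,_,l=cv2.minMaxLoc(t); print(n,round(s,3),l[0]-15,l[1]-15); ok&=s>.8 and max(abs(l[0]-15),abs(l[1]-15))<4
if ok: print(hand_in())
```

```text
sq 1.0 0 0
nc 0.984 0 0
the job is handed in; nothing more can be done
None
```

The sample is stacked on the stand (tin, round briquette, wide cup, weight) and handed in at about 36 s of robot time; the square briquette and narrow cup had not moved in the before/after scene images, but the judging result was not shown to me.

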